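# Stand the fallen pipe stub on its base plate and push it home against the stop

### The arm

A 6-joint arm with a two-finger parallel gripper is mounted at the origin on the work surface. World frame = base frame: x ahead of the robot, y to its left, z up, the work surface at z = 0. Lengths are in mm, angles in rad, forces in N, time in s.
With the tool pointing down it reaches from about 350 to 975 mm from the base axis. Payload 7.1 kg.
Tool frame: the origin (TCP) lies midway between the tips of the shut fingers; the grasp point (between the pads) lies ctrl.grip_point_offset behind it (ctrl.grip_point_offset is the distance from the TCP to the grasp point, in mm); z points along the fingers, y is the line along which they close (so a half turn about z gives the same grasp; the last joint's range is limited). The gripper opens to 88 mm and grips with 3 to 60 N. Pads are 20 mm wide; open, the fingers measure 115 mm over their backs; the gripper's body (75 mm by 178 mm) begins 61 mm behind the grasp point.
Start: joints at [-1.301, 0.423, 1.63, -0, 1.089, -0.019], TCP at [178.019, -599.094, 222.675] pointing down, gripper open.
Joint ranges: [-3, 3], [-0.9, 2.11], [0.09, 2.58], [-1.31, 4.45], [0.11, 2.69], [-2.54, 2.54]. Speed limits (rad/s): [2.39, 2.39, 3.01, 3.14, 3.14, 3.14].

### API

Orientations are given as a rotation vector (axis times angle).
In Python, from workcell import ctrl, get_image, close_job, finder gives the robot as it stands.
- The arm moves only by the tool servo_tool, never from a script. Its argument "deltas" is a list of rows, each a list of 2 entries, a list of its own where there are three numbers: the shift along the tool's x, y, z in mm, then the turn, a rotation vector about the tool's x, y, z in rad. A call has 1 to 5 rows; each row is the pose to reach, as a shift and turn from the pose commanded when the call began, along the tool's axes at that moment; what a row does not reach only later rows make up. A row lasts 1/12 s, in which the tool goes at most 41.7 mm and 7.16 degrees, less where a joint would pass 70% of its speed; a pose out of reach is approached as far as the arm can. A call with a gripper value outside its range is refused whole. "grip" is the closure, from -1 (fully open) to 1 (shut), so that 0 is half open, set as the call begins (left out, the last holds). The fingers move at their own pace and stop on an object; the grip force is fixed at half the most. Time passes only in rows, so rows that repeat a pose let the fingers close. It gives the time, the measured TCP pose, the force, the opening and the grip force at its end, in the units of the state.
- ctrl.get_obs(): the state, without advancing time (a new reading comes with each control period).
- get_image(name): name is "scene" or "top" or "wrist"; returns a dict with "frame" (480x640x3 uint8, blue, green, red), "depth" (480x640 float32, mm along the optical axis (not along the pixel's ray), 0 where there is no reading), "K" (3x3 intrinsics, pixels), "pose" (4x4, takes a point from camera to world coordinates). Camera axes: x right, y down, z forward; pixel columns grow to the right and rows downward; lengths in mm; the calibration is good to about 2 mm. A picture is of the moment at which its call begins.
- close_job(): hands the job in; it is judged then, once.
Trained networks look in a picture, given as the dict that the camera call returned (one of the last four; its "shot" number tells which), for a name from the list of things; names that differ only in an ending like _2 or _b are one class to them, and where a whole thing is asked for, a point or a joint stands for the part that bears it (a point fixed in the world has none). Each returns a list of dicts, best first, with "score" (0 to 1); they miss things now and then, are a little off and sometimes report something else, mostly with a low value. They report only what shows in the picture. A call takes as long as a camera call.
- finder.search_frame(query, picture): "rect" ([centre column, centre row, width, height] as shares, 0 to 1, of the picture: columns of its width, rows of its height, round what is visible of it).
- finder.silhouettes(query, picture): "mask" (480x640 bool, what is visible of it) and "rect" ([centre column, centre row, width, height] as shares, 0 to 1, of the picture: columns of its width, rows of its height, round what is visible of it).
The state is a dict: "t": time; "qpos": joint angles; "qvel": joint speeds; "joint_torque": joint torques, N m; "ee_pos": TCP position; "orientation": TCP orientation; "ft_force": force on the tool from outside, world axes, zero at the start; "moment": the same for the moment, N m; "width": finger opening in mm; "grasp_force": force on a finger pad.
Only numpy, scipy, OpenCV 4.12 (cv2) and the standard library are available. Lean on these libraries where they do the work, as an engineer would, in place of code of your own. Each camera call takes 0.05 s, during which the arm holds its last target. There are 200 camera calls.

### The job

The pipe stub has toppled onto its side on the welding bench. Without picking it up, push it over so that it stands on its square base plate again, easing it down rather than letting it slam, then push the plate up flush and square against the near face of the angle-iron stop. Leave the tin, the welding magnet and the chipping hammer where they are.

Things in the scene. Friction and masses are not known exactly. Their poses are not given: they have to be found in the camera images.
- stub: Dark steel weldment, 0.5 to 0.9 kg: square base plate 90 x 90 x 8 mm, a 42.4 mm pipe welded to the middle of its top (weld bead out to 26 mm radius, 6 mm high), 75 mm high in all when standing. Origin: centre of the plate's underside. z: along the pipe, plate to open end (up when it stands); x, y: along the plate's edges. It starts toppled, resting on one plate edge and the pipe's rim.
- stub_heel (a point): Middle of the underside's lower edge as it lies (stub frame x -45 mm, z 0), 3 mm above the bench at the start (the plate rests on the edge 8 mm nearer the pipe). The stub is turned over about this edge, which stays down on the bench: the plate's top edge goes over towards the stop while the pipe, which points roughly to the robot, rises.
- stub_top (a point): Middle of the plate's upper edge as it lies, pipe side (stub frame x +45 mm, z 8 mm): at the start 85 mm above the bench, the plate leaning about 20 degrees towards the pipe side. Beside the plate the pipe's upper surface is about 60 mm and the weld bead 66 mm above the bench: a finger fits in this corner, above the pipe, and can push the plate over.
- stub_rim (a point): Centre of the pipe's open end (stub frame z 75 mm), nearest the robot at the start. The stub turns 110 degrees in all; after about 40 it passes its balance and falls by itself, unless the rising pipe meets fingertips that were left in the corner between pipe and plate and move on towards the stop, easing it down.
- fence: Stop: a fixed length of dark steel angle iron, 320 mm long, 40 mm high, legs 5 mm thick, bolted to the bench through its far leg. Origin: at bench height, at the foot of the near upright face (the one turned to the robot), mid-length. x: square to that face, away from the robot; y: along the stop to the left; z: up.
- tin: Bystander: round closed tin with paper label, 72 mm diameter, 62 mm high, standing; origin at the centre of its underside.
- magnet: Bystander: flat grey triangular welding magnet, about 105 x 92 x 18 mm, lying flat; origin near the middle of its underside.
- hammer: Bystander: chipping hammer with black grip, lying flat, 260 mm long along its x (head at +x, head 155 mm across, 22 mm thick); origin on the bench under mid-shaft.

How it is judged (in metres and radians):
On the way:
1. the stub stands on its base plate (angle between stub's own z axis and vertical below 0.04 rad and height (world z) of stub below 0.005 m), for 0.2 s.
At the end, for the whole second after the job is handed in: The stub stands flat on its base plate at rest, an edge of the plate against the near face of the stop (gap under 3 mm, square within about 3 degrees), its centre within 130 mm of the middle of the stop; tin, magnet and hammer within 20 mm of where they were (angle between stub's own z axis and vertical below 0.03 rad and height (world z) of stub below 0.004 m and x of stub in the frame of fence between -0.048 and -0.043 m and y of stub in the frame of fence between -0.13 and 0.13 m and (angle between the x axis of stub and the x axis of fence, either way round below 0.05 rad or angle between the x axis of stub and the y axis of fence, either way round below 0.05 rad) and linear speed of stub below 0.01 m/s); the robot touches nothing.
It fails at once if the stub is picked up: the edge it is tipped about rises more than 15 mm off the bench (height (world z) of stub_heel above 0.015 m).
It fails at once if the stub slams down on its plate: once past its balance it turns faster than 5 rad/s (angular speed of stub above 5 rad/s and angle between stub's own z axis and vertical below 1.2 rad).
It fails at once if the tin is moved more than 20 mm (distance of tin from where it was at the start of the episode above 0.02 m).
It fails at once if the magnet is moved more than 20 mm (distance of magnet from where it was at the start of the episode above 0.02 m).
It fails at once if the hammer is moved more than 20 mm (distance of hammer from where it was at the start of the episode above 0.02 m).
It also fails if it takes over 56 s, if anything falls off the work surface, if the arm or the gripper's body presses on something with over 40 N, if the wrist force passes 120 N, or if a joint passes its speed limit or range.

## Working session

There is one attempt and no reset: what is moved stays moved. The work goes in short steps, Python scripts to look and compute and a tool call to move; the robot and the scene stay as the last step left them, time stands still between calls to the robot, and variables do not carry over. Pictures are saved under pics/ and viewed, at most 10 in all, crops included, and the job is handed in when it is done.

Besides the shell and the picture viewer there is one more tool, called after "Request:" as a command line: name --argument value ..., lists and objects as JSON in quotes. servo_tool: Moves the arm, as the interface text tells. Its arguments: {"type":"object","properties":{"deltas":{"type":"array","items":{"type":"array"}},"grip":{"type":"number"}},"required":["deltas"]}

```bash
mkdir -p pics; cat > h.py <<'E'
import numpy as np, cv2
from workcell import ctrl, get_image, close_job, finder
def world(p):
    d=p["depth"].astype(float);K=p["K"];v,u=np.indices(d.shape)
    c=np.stack([(u-K[0,2])/K[0,0]*d,(v-K[1,2])/K[1,1]*d,d],-1)
    w=c@p["pose"][:3,:3].T+p["pose"][:3,3]; w[d==0]=np.nan
    return w
E
python3 - <<'E'
from h import *
o=ctrl.get_obs();print(o["t"],o["ee_pos"],o["orientation"],o["width"],ctrl.grip_point_offset)
for cam in ("top","scene"):
    p=get_image(cam);W=world(p);cv2.imwrite(f"pics/{cam}1.png",p["frame"])
    print(cam,p["pose"][:3,3].round())
    for n in ("stub","fence","tin","magnet","hammer"):
        r=finder.silhouettes(n,p)
        for s in r[:1]:
            w=W[s["mask"]];w=w[~np.isnan(w[:,0])]
            b=cv2.minAreaRect(w[:,:2].astype(np.float32))
            print(n,round(s["score"],2),np.round(s["rect"],3),"med",np.median(w,0).round(),"z98",np.percentile(w[:,2],98).round(),"rect",np.round(b[0]),np.round(b[1]),round(b[2],1))
E
```

```text
0.0 [ 177.8677185  -598.5616088   221.88170964] [-3.10737142e+00 -4.51802838e-01  2.87457862e-04] 87.56293968978846 18.700000000000003
top [537.  30. 895.]
fence 0.71 [0.611 0.362 0.265 0.079] med [727. -86.   5.] z98 40.0 rect [730. -88.] [ 44. 324.] 5.6
tin 0.74 [0.789 0.405 0.071 0.08 ] med [ 674. -297.   60.] z98 63.0 rect [ 677. -304.] [73. 70.] 47.0
magnet 0.67 [0.806 0.571 0.101 0.119] med [ 519. -341.   17.] z98 20.0 rect [ 538. -338.] [ 99. 115.] 72.5
hammer 0.73 [0.426 0.592 0.116 0.291] med [549. 137.  17.] z98 23.0 rect [524. 166.] [141. 269.] 77.7
scene [1144. -378.  539.]
stub 0.64 [0.37  0.572 0.111 0.167] med [ 534. -106.   45.] z98 86.0 rect [467. -82.] [104. 215.] 72.1
fence 0.57 [0.479 0.766 0.318 0.329] med [ 726. -118.    6.] z98 40.0 rect [711. -71.] [ 76. 356.] 5.9
tin 0.69 [0.219 0.844 0.107 0.172] med [ 699. -310.   54.] z98 63.0 rect [ 651. -311.] [129.  75.] 11.7
magnet 0.41 [0.369 0.575 0.1   0.156] med [ 534. -106.   44.] z98 86.0 rect [477. -85.] [104. 194.] 71.2
hammer 0.6 [0.578 0.519 0.196 0.177] med [590. 135.  15.] z98 22.0 rect [514. 173.] [157. 298.] 77.0
```

```bash
python3 - <<'E'
from h import *
p=get_image("top");W=world(p)
x,y,z=W[...,0],W[...,1],W[...,2]
# fence upright near face: points z>34
m=(z>34)&(z<46)&(x>660)&(x<800)&(y>-260)&(y<90)
q=np.c_[x[m],y[m]]
# near edge per y bin
ys=np.arange(-240,70,10);e=[(yy,np.percentile(q[abs(q[:,1]-yy)<6,0],[5,50,95])) for yy in ys if (abs(q[:,1]-yy)<6).sum()>3]
Y=np.array([a for a,_ in e]);E=np.array([b for _,b in e])
for k in range(3):
    c=np.polyfit(Y,E[:,k],1);print("fence fit x=",c, "rms",np.std(E[:,k]-np.polyval(c,Y)))
print("y range",q[:,1].min(),q[:,1].max())
m=(z>8)&(x>420)&(x<660)&(y>-230)&(y<50)
s=W[m];b=cv2.minAreaRect(s[:,:2].astype(np.float32));print(b)
t=s[s[:,2]>78];b=cv2.minAreaRect(t[:,:2].astype(np.float32));print("top edge",b,t.mean(0),t[:,2].max())
# pipe ridge
pp=s[(s[:,2]>25)&(s[:,0]<t[:,0].min()-15)]
for xx in range(430,600,10):
    g=pp[abs(pp[:,0]-xx)<5]
    if len(g)>5:
        print(xx,g[:,1].min().round(),g[:,1].max().round(),g[g[:,2]>np.percentile(g[:,2],85)].mean(0).round(1),g[:,2].max().round(1))
cv2.imwrite("pics/top2.png",cv2.resize(p["frame"][120:400,180:600],None,fx=1.9,fy=1.9))
E
```

```text
fence fit x= [-1.03431356e-01  7.00277112e+02] rms 0.19591394682684937
fence fit x= [-1.04165551e-01  7.02583880e+02] rms 0.37317678103694557
fence fit x= [-1.04748856e-01  7.04986351e+02] rms 0.43059342476981
y range -246.8571606345074 69.70802779414744
((504.8800048828125, -107.9143295288086), (90.81341552734375, 90.35294342041016), 16.23091697692871)
top edge ((518.6790771484375, -103.68107604980469), (11.584827423095703, 89.32598876953125), 16.381580352783203) [ 518.14207561 -103.22770344   84.04815772] 89.0670023393609
460 -128.0 -99.0 [ 463.8 -115.5   40.7] 41.7
470 -138.0 -96.0 [ 471.9 -115.7   42.6] 44.8
480 -136.0 -92.0 [ 482.6 -112.6   46.6] 49.1
490 -133.0 -92.0 [ 485.1 -114.9   49.3] 49.5
```

View pics/top2.png

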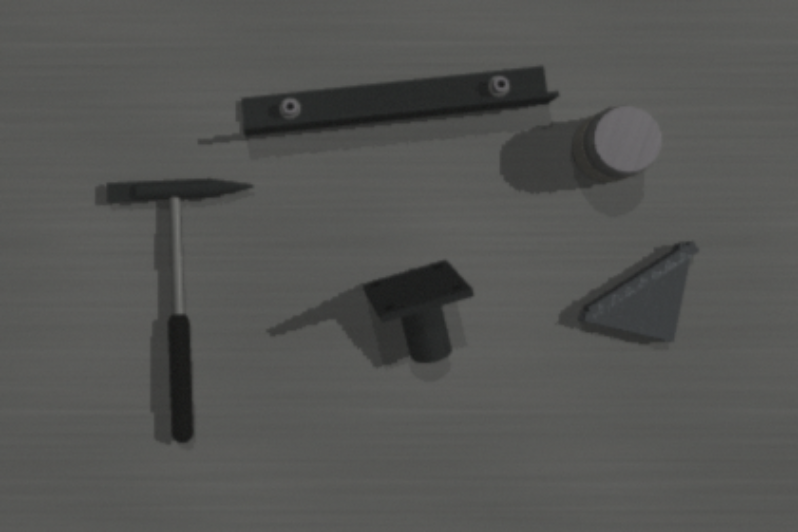

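View pics/scene1.png

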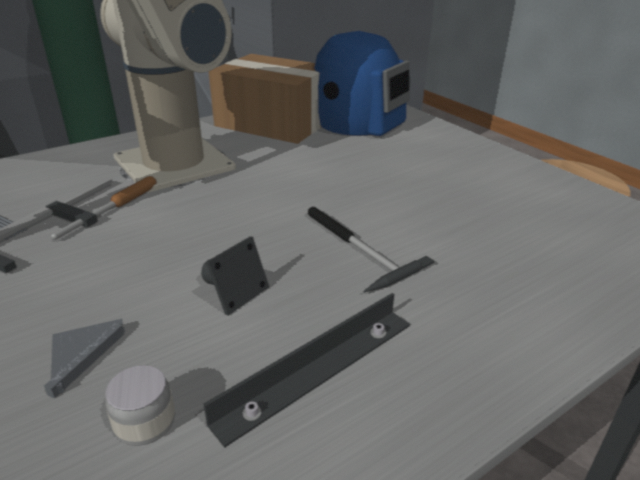

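The top crop shows the stub at about (420,300). Its pipe points down the picture (towards the robot) and its plate is yawed about 16°, the same as the tool's yaw. The stop is at (395,100), with the tin, magnet and hammer well clear of the path. The scene view agrees, so the sizes and heights check out and I'll start the approach.

Request:
servo_tool --deltas '[[[30, -25, 0], [0, 0, 0]], [[60, -50, 0], [0, 0, 0]], [[90, -76, 0], [0, 0, 0]], [[120, -101, 0], [0, 0, 0]], [[150, -127, 0], [0, 0, 0]]]' --grip 0.5

```text
t: 1.07
ee_pos: [286.2, -433.2, 222.8]
orientation: [3.109, 0.451, 0.0]
ft_force: [1.2, -0.5, 0.1]
width: 57.7
grasp_force: 0.0
```

Request:
servo_tool --deltas '[[[30, -25, 0], [0, 0, 0]], [[60, -50, 0], [0, 0, 0]], [[90, -76, 0], [0, 0, 0]], [[120, -101, 0], [0, 0, 0]], [[150, -127, 0], [0, 0, 0]]]'

```text
t: 1.48
ee_pos: [394.1, -268.6, 223.0]
orientation: [3.108, 0.452, 0.001]
ft_force: [0.9, -0.2, -0.9]
width: 25.2
grasp_force: 0.0
```

Request:
servo_tool --deltas '[[[30, -25, 0], [0, 0, 0]], [[60, -50, 0], [0, 0, 0]], [[90, -76, 0], [0, 0, 0]], [[120, -101, 0], [0, 0, 0]], [[145, -123, 0], [0, 0, 0]]]'

```text
t: 1.9
ee_pos: [498.5, -108.8, 223.0]
orientation: [3.109, 0.453, 0.001]
ft_force: [0.4, -0.4, -0.3]
width: 22.3
grasp_force: 0.0
```

Request:
servo_tool --deltas '[[[0, 0, 30], [0, 0, 0]], [[0, 0, 60], [0, 0, 0]], [[0, 0, 90], [0, 0, 0]], [[0, 0, 110], [0, 0, 0]], [[0, 0, 118], [0, 0, 0]]]'

```text
t: 2.32
ee_pos: [495.5, -110.4, 102.0]
orientation: [-3.107, -0.452, 0.006]
ft_force: [-0.3, -0.7, 0.2]
width: 21.6
grasp_force: 0.0
```

```bash
python3 - <<'E'
from h import *
o=ctrl.get_obs();print(o["ee_pos"])
p=get_image("scene");a=p["frame"][200:360,120:340]
w=get_image("wrist")
cv2.imwrite("pics/a.png",np.hstack([cv2.resize(a,(400,290)),cv2.resize(w["frame"],(387,290))]))
W=world(w);m=(W[...,2]>78)&(W[...,2]<92)&(W[...,0]>480)&(W[...,0]<560)
t=W[m];n=np.array([.959,.284]);s=(t[:,:2]-o["ee_pos"][:2])@n;l=(t[:,:2]-o["ee_pos"][:2])@np.array([.284,-.959])
if len(s):print(len(s),np.percentile(s,[2,20,50,80,98]),np.percentile(l,[1,50,99]))
E
```

```text
[ 495.50357561 -110.3555773   102.04283864]
3462 [17.02840426 19.72317142 24.01063276 26.21517535 27.70147002] [-42.64647274   1.33941942  45.47364027]
```

View pics/a.png

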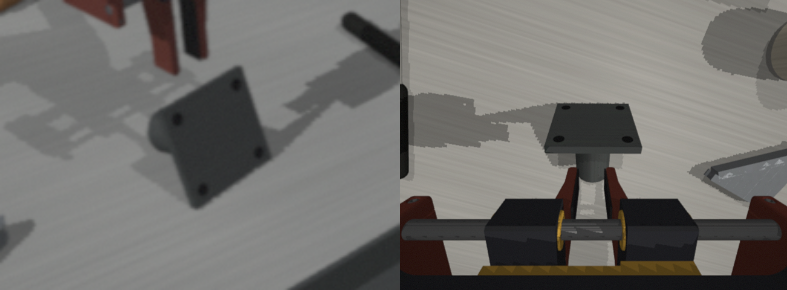

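The fingertips sit centred just on the robot's side of the plate (wrist view: plate at (595,125), fingers at (570,175) and (615,175)), with about 8 mm to spare. I'll lower them into the corner.

Request:
servo_tool --deltas '[[[0, 0, 9], [0, 0, 0]], [[0, 0, 18], [0, 0, 0]], [[0, 0, 24], [0, 0, 0]], [[0, 0, 26], [0, 0, 0]], [[0, 0, 26], [0, 0, 0]]]'

```text
t: 2.83
ee_pos: [497.0, -111.0, 78.4]
orientation: [-3.109, -0.452, 0.001]
ft_force: [0.6, 0.2, -0.4]
width: 21.9
grasp_force: 0.0
```

Request:
servo_tool --deltas '[[[4, 0, 0], [0, 0, 0]], [[8, 0, 0], [0, 0, 0]], [[12, 0, 0], [0, 0, 0]], [[16, 0, 0], [0, 0, 0]], [[20, 0, 0], [0, 0, 0]]]'

```text
t: 3.25
ee_pos: [517.0, -105.1, 78.9]
orientation: [3.109, 0.452, 0.001]
ft_force: [-1.1, -0.4, 1.1]
width: 21.7
grasp_force: 0.7
```

```bash
cat > st.py <<'E'
from h import *
import sys
o=ctrl.get_obs();print(o["t"],o["ee_pos"].round(1),o["ft_force"].round(1))
p=get_image("scene");cv2.imwrite(sys.argv[1],cv2.resize(p["frame"][180:420,120:440],(640,480)))
E
python3 st.py pics/b.png
```

```text
3.25 [ 517.  -105.1   78.9] [-1.1 -0.4  1.1]
```

View pics/b.png

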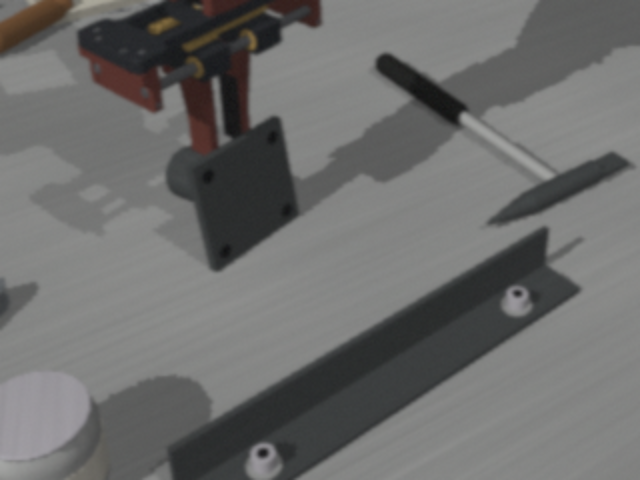

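Request:
servo_tool --deltas '[[[5, 0, 0], [0, 0, 0]], [[10, 0, 0], [0, 0, 0]], [[15, 0, 0], [0, 0, 0]], [[20, 0, 0], [0, 0, 0]], [[25, 0, 0], [0, 0, 0]]]'

```text
t: 3.72
ee_pos: [541.0, -98.0, 78.7]
orientation: [3.109, 0.452, 0.0]
ft_force: [-0.4, -0.5, -0.2]
width: 21.9
grasp_force: 0.4
```

```bash
cat > tilt.py <<'E'
from h import *
o=ctrl.get_obs();print(o["t"],o["ee_pos"].round(1),o["ft_force"].round(1))
p=get_image("scene");W=world(p)
for r in finder.silhouettes("stub",p)[:2]:
    m=cv2.erode(r["mask"].astype(np.uint8),np.ones((3,3)))>0
    w=W[m];w=w[~np.isnan(w[:,0])];w=w[(w[:,2]>4)&(w[:,2]<98)&(w[:,0]>450)&(w[:,0]<700)]
    if len(w)<200: continue
    rng=np.random.default_rng(0);best=None
    for _ in range(400):
        a=w[rng.choice(len(w),3,False)];nn=np.cross(a[1]-a[0],a[2]-a[0]);L=np.linalg.norm(nn)
        if L<300: continue
        nn/=L;k=abs((w-a[0])@nn)<1.5
        if best is None or k.sum()>best.sum():best=k
    q=w[best];c=q.mean(0);nn=np.linalg.svd(q-c,full_matrices=False)[2][2]
    if nn[0]<0: nn=-nn
    h=np.hypot(*nn[:2]);n2=nn[:2]/h;phi=np.degrees(np.arctan2(-nn[2],h))
    # heel: go down the plane to z=0
    heel=c[:2]+n2*(-(c[2])*np.tan(np.radians(phi)))
    print("score",round(r["score"],2),len(q),len(w),"phi(past vertical)",round(phi,1),"yaw",np.degrees(np.arctan2(n2[1],n2[0])).round(1),"heel line s rel TCP",((heel-o["ee_pos"][:2])@np.array([.9586,.2848])).round(1),"zmax",q[:,2].max().round(1))
E
python3 tilt.py
```

```text
3.7167 [541.  -98.   78.7] [-0.4 -0.5 -0.2]
score 0.77 1686 2372 phi(past vertical) 7.3 yaw 16.3 heel line s rel TCP 9.4 zmax 90.5
```

Request:
servo_tool --deltas '[[[4, 0, 0.7], [0, 0, 0]], [[8, 0, 1.3], [0, 0, 0]], [[12, 0, 2], [0, 0, 0]], [[16, 0, 2.7], [0, 0, 0]], [[20, 0, 3.5], [0, 0, 0]]]'

```text
t: 4.23
ee_pos: [560.1, -92.4, 75.1]
orientation: [3.109, 0.452, 0.0]
ft_force: [0.5, 0.6, 0.0]
width: 22.0
grasp_force: 0.0
```

```bash
python3 tilt.py
```

```text
4.2333 [560.1 -92.4  75.1] [0.5 0.6 0. ]
score 0.95 1047 1747 phi(past vertical) 22.6 yaw 16.1 heel line s rel TCP -10.3 zmax 84.0
score 0.61 1497 2046 phi(past vertical) -89.8 yaw -44.6 heel line s rel TCP 7677.0 zmax 63.2
```

Request:
servo_tool --deltas '[[[4, 0, 0.6], [0, 0, 0]], [[8, 0, 1.3], [0, 0, 0]], [[12, 0, 2], [0, 0, 0]], [[16, 0, 3], [0, 0, 0]], [[20, 0, 4], [0, 0, 0]]]'

```text
t: 4.75
ee_pos: [579.9, -86.7, 71.5]
orientation: [3.108, 0.452, 0.003]
ft_force: [3.2, 0.4, 2.8]
width: 21.8
grasp_force: 1.9
```

```bash
python3 tilt.py; python3 st.py pics/c.png
```

```text
4.75 [579.9 -86.7  71.5] [3.2 0.4 2.8]
score 0.75 350 1298 phi(past vertical) 52.4 yaw 17.8 heel line s rel TCP -44.2 zmax 62.9
4.85 [580.  -86.6  71.3] [3.  0.3 3.7]
```

View pics/c.png

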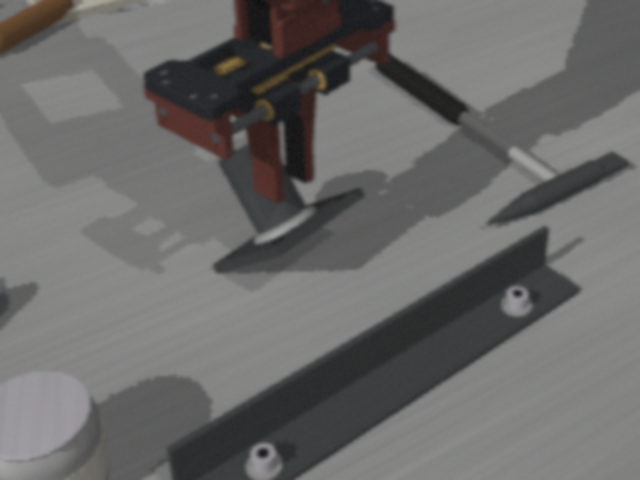

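The pipe now rests on the fingertips at (270,195), with the stub leaning about 50° past vertical and the heel still down. I'll keep easing it down.

Request:
servo_tool --deltas '[[[3, 0, 1.5], [0, 0, 0]], [[6, 0, 3], [0, 0, 0]], [[9, 0, 4.5], [0, 0, 0]], [[12, 0, 6], [0, 0, 0]], [[15, 0, 7.5], [0, 0, 0]]]'

```text
t: 5.32
ee_pos: [594.7, -82.5, 64.4]
orientation: [3.108, 0.452, 0.005]
ft_force: [4.9, 2.1, 3.4]
width: 22.0
grasp_force: 3.2
```

Request:
servo_tool --deltas '[[[3, 0, 1.5], [0, 0, 0]], [[6, 0, 3], [0, 0, 0]], [[9, 0, 4.5], [0, 0, 0]], [[12, 0, 6], [0, 0, 0]], [[15, 0, 7.5], [0, 0, 0]]]'

```text
t: 5.73
ee_pos: [606.7, -78.0, 55.4]
orientation: [-3.108, -0.452, 0.003]
ft_force: [1.7, 0.6, -2.9]
width: 21.8
grasp_force: 1.5
```

```bash
cat > pos.py <<'E'
from h import *
o=ctrl.get_obs();print(o["t"],o["ee_pos"].round(1),o["ft_force"].round(1))
p=get_image("scene");W=world(p)
r=finder.silhouettes("stub",p)[0]
m=cv2.erode(r["mask"].astype(np.uint8),np.ones((3,3)))>0
w=W[m];w=w[~np.isnan(w[:,0])]
for lo,hi in((3,14),(14,40),(40,66),(66,95)):
    q=w[(w[:,2]>lo)&(w[:,2]<hi)]
    if len(q):print(lo,hi,len(q),"s",((q[:,:2]-o["ee_pos"][:2])@np.array([.9586,.2848])).min().round(1),((q[:,:2]-o["ee_pos"][:2])@np.array([.9586,.2848])).max().round(1),q.mean(0).round(1))
q=w[(w[:,2]>3)&(w[:,2]<14)]
if len(q)>50:print(cv2.minAreaRect(q[:,:2].astype(np.float32)),"plate z slope",np.linalg.lstsq(np.c_[q[:,:2],np.ones(len(q))],q[:,2],rcond=None)[0])
E
python3 pos.py; python3 st.py pics/d.png
```

```text
5.7333 [606.7 -78.   55.4] [ 1.7  0.6 -2.9]
3 14 1184 s -66.5 22.9 [594.9 -96.6  11.1]
14 40 740 s -37.5 23.4 [606.3 -84.9  21. ]
40 66 235 s -46.0 -6.0 [587.8 -98.3  52.4]
66 95 89 s -45.5 -14.1 [586.2 -98.8  71.8]
((585.939453125, -84.69773864746094), (89.44097137451172, 89.99332427978516), 16.581501007080078) plate z slope [  0.05265862   0.02833962 -17.45627522]
5.8333 [606.8 -77.9  55.3] [ 2.6 -0.2 -0.8]
```

View pics/d.png

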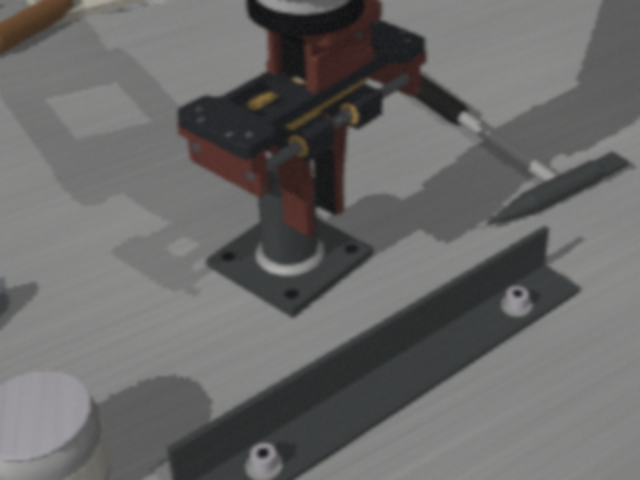

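It is almost upright, about 3° short, with the pipe at (290,230) against the fingers. I'll finish easing it, then clear upwards.

Request:
servo_tool --deltas '[[[2, 0, 0], [0, 0, 0]], [[4, 0, 0], [0, 0, 0]], [[6, 0, 0], [0, 0, 0]], [[10, 0, 0], [0, 0, 0]], [[15, 0, 0], [0, 0, 0]]]'

```text
t: 6.3
ee_pos: [621.8, -73.9, 56.2]
orientation: [-3.109, -0.452, 0.001]
ft_force: [0.2, -1.0, 1.4]
width: 22.0
grasp_force: 0.0
```

Request:
servo_tool --deltas '[[[0, 0, -20], [0, 0, 0]], [[0, 0, -55], [0, 0, 0]], [[0, 0, -85], [0, 0, 0]], [[-30, 0, -90], [0, 0, 0]], [[-60, 0, -90], [0, 0, 0]]]'

```text
t: 6.72
ee_pos: [567.0, -91.2, 149.2]
orientation: [3.106, 0.454, 0.01]
ft_force: [-0.4, -0.7, 0.2]
width: 22.0
grasp_force: 0.0
```

```bash
python3 pos.py
```

```text
6.7167 [567.  -91.2 149.2] [-0.4 -0.7  0.2]
3 14 1626 s -27.2 61.6 [595.4 -92.5   7.8]
14 40 384 s -0.1 37.3 [595.1 -92.7  27.1]
40 66 538 s -4.8 37.0 [586.8 -88.1  54.6]
66 95 279 s -4.3 37.9 [584.6 -87.2  71. ]
((583.0584716796875, -85.79002380371094), (88.73661804199219, 89.31907653808594), 17.168027877807617) plate z slope [-5.74276809e-03  2.77504335e-03  1.14767475e+01]
```

The stub stands flat (plate slope about 0) at (583,-86), yawed about 17°. I'll go behind it, open to about 60 mm and turn the tool square to the stop.

Request:
servo_tool --deltas '[[[-26, -7, 0], [0, 0, 0.09]], [[-52, -13.5, 0], [0, 0, 0.187]], [[-52, -13.5, 30], [0, 0, 0.187]], [[-52, -13.5, 60], [0, 0, 0.187]], [[-52, -13.5, 90], [0, 0, 0.187]]]' --grip -0.36

```text
t: 7.23
ee_pos: [512.0, -93.0, 56.0]
orientation: [3.137, 0.159, 0.005]
ft_force: [0.4, -0.5, 0.8]
width: 51.9
grasp_force: 0.0
```

Request:
servo_tool --deltas '[[[0, 0, 20], [0, 0, 0]], [[0, 0, 35], [0, 0, 0]], [[0, 0, 45], [0, 0, 0]], [[0, 0, 48], [0, 0, 0]], [[0, 0, 48], [0, 0, 0]]]'

```text
t: 7.65
ee_pos: [510.8, -92.8, 7.6]
orientation: [-3.137, -0.16, 0.001]
ft_force: [0.0, -0.2, 0.8]
width: 59.8
grasp_force: 0.0
```

Request:
servo_tool --deltas '[[[0, 0, 2], [0, 0, 0]], [[0, 0, 3.5], [0, 0, 0]], [[4, 0, 3.5], [0, 0, 0]], [[8, 0, 3.5], [0, 0, 0]], [[12, 0, 3.5], [0, 0, 0]]]'

```text
t: 8.07
ee_pos: [521.7, -91.4, 5.0]
orientation: [-3.137, -0.16, 0.004]
ft_force: [-5.7, 1.2, 4.0]
width: 59.4
grasp_force: 2.7
```

Request:
servo_tool --deltas '[[[4, 0, 0], [0, 0, 0]], [[8, 0, 0], [0, 0, 0]], [[12, 0, 0], [0, 0, 0]], [[16, 0, 0], [0, 0, 0]], [[20, 0, 0], [0, 0, 0]]]'

```text
t: 8.48
ee_pos: [541.3, -89.2, 4.7]
orientation: [-3.137, -0.16, 0.005]
ft_force: [-5.5, -0.3, 2.4]
width: 59.7
grasp_force: 2.7
```

Request:
servo_tool --deltas '[[[5, 0, 0], [0, 0, 0]], [[10, 0, 0], [0, 0, 0]], [[15, 0, 0], [0, 0, 0]], [[20, 0, 0], [0, 0, 0]], [[25, 0, 0], [0, 0, 0]]]'

```text
t: 8.9
ee_pos: [566.2, -86.9, 4.7]
orientation: [-3.137, -0.16, 0.005]
ft_force: [-4.9, -0.1, 1.9]
width: 59.4
grasp_force: 2.7
```

```bash
python3 pos.py; python3 st.py pics/e.png
```

```text
8.9 [566.2 -86.9   4.7] [-4.9 -0.1  1.9]
3 14 1826 s 4.1 106.5 [636.9 -97.2   7.8]
14 40 405 s 42.8 76.2 [637.4 -96.5  26.9]
40 66 590 s 35.2 76.3 [628.7 -91.8  54.5]
66 95 305 s 35.1 77.2 [626.6 -91.2  71.2]
((624.8233642578125, -89.71940612792969), (89.595703125, 89.21204376220703), 5.8576459884643555) plate z slope [-6.85467834e-03  3.86169310e-03  1.25691612e+01]
9.0 [567.8 -87.    4.8] [-0.4  0.5 -0.6]
```

View pics/e.png

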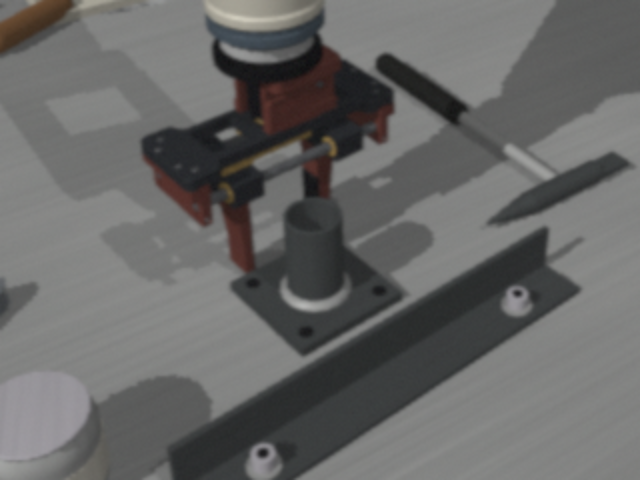

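The plate is now square to the stop (yaw 5.9°), standing at about (315,290) in the view, with about 38 mm to go.

Request:
servo_tool --deltas '[[[4, 0, 0], [0, 0, 0]], [[8, 0, 0], [0, 0, 0]], [[12, 0, 0], [0, 0, 0]], [[16, 0, 0], [0, 0, 0]], [[20, 0, 0], [0, 0, 0]]]'

```text
t: 9.47
ee_pos: [585.7, -85.0, 4.7]
orientation: [-3.137, -0.16, 0.005]
ft_force: [-5.7, -0.7, 4.6]
width: 60.0
grasp_force: 3.3
```

Request:
servo_tool --deltas '[[[3, 0, 0], [0, 0, 0]], [[6, 0, 0], [0, 0, 0]], [[9, 0, 0], [0, 0, 0]], [[11, 0, 0], [0, 0, 0]], [[13, 0, 0], [0, 0, 0]]]'

```text
t: 9.88
ee_pos: [598.7, -83.7, 4.7]
orientation: [-3.137, -0.16, 0.005]
ft_force: [-7.4, -0.0, 4.6]
width: 59.8
grasp_force: 3.4
```

Request:
servo_tool --deltas '[[[0.5, 0, 0], [0, 0, 0]], [[1, 0, 0], [0, 0, 0]], [[1.5, 0, 0], [0, 0, 0]], [[2, 0, 0], [0, 0, 0]], [[2.5, 0, 0], [0, 0, 0]]]'

```text
t: 10.3
ee_pos: [601.0, -83.5, 4.7]
orientation: [-3.137, -0.16, 0.005]
ft_force: [-6.4, -0.7, 3.9]
width: 59.9
grasp_force: 3.3
```

Request:
servo_tool --deltas '[[[0.6, 0, 0], [0, 0, 0]], [[1.2, 0, 0], [0, 0, 0]], [[1.8, 0, 0], [0, 0, 0]], [[2.4, 0, 0], [0, 0, 0]], [[3, 0, 0], [0, 0, 0]]]'

```text
t: 10.72
ee_pos: [604.0, -83.2, 4.7]
orientation: [-3.137, -0.16, 0.005]
ft_force: [-6.6, -0.6, 5.0]
width: 60.0
grasp_force: 3.3
```

Request:
servo_tool --deltas '[[[0.4, 0, 0], [0, 0, 0]], [[0.8, 0, 0], [0, 0, 0]], [[1.2, 0, 0], [0, 0, 0]], [[1.6, 0, 0], [0, 0, 0]], [[2, 0, 0], [0, 0, 0]]]'

```text
t: 11.13
ee_pos: [606.0, -83.0, 4.7]
orientation: [-3.137, -0.16, 0.005]
ft_force: [-6.2, -0.4, 4.1]
width: 59.7
grasp_force: 3.3
```

Request:
servo_tool --deltas '[[[0.4, 0, 0], [0, 0, 0]], [[0.8, 0, 0], [0, 0, 0]], [[1.2, 0, 0], [0, 0, 0]], [[1.6, 0, 0], [0, 0, 0]], [[2, 0, 0], [0, 0, 0]]]'

```text
t: 11.55
ee_pos: [606.8, -82.9, 4.6]
orientation: [-3.137, -0.16, 0.009]
ft_force: [-11.2, -1.5, 8.4]
width: 59.3
grasp_force: 5.6
```

```bash
python3 pos.py
```

```text
11.55 [606.8 -82.9   4.6] [-11.2  -1.5   8.4]
3 14 945 s 4.3 78.5 [ 656.2 -102.     8.1]
14 40 416 s 37.7 75.9 [677.5 -92.9  27. ]
40 66 633 s 35.1 76.2 [668.7 -86.9  54.3]
66 95 328 s 34.9 75.6 [667.2 -86.7  71.1]
((652.0396728515625, -86.01963806152344), (62.900325775146484, 91.76268005371094), 5.406840801239014) plate z slope [ 2.93636859e-02  4.10515885e-03 -1.07163531e+01]
```

The stop is felt. I'll add a small firm press to seat it flush, then back straight off.

Request:
servo_tool --deltas '[[[0.5, 0, 0], [0, 0, 0]], [[1, 0, 0], [0, 0, 0]], [[1.5, 0, 0], [0, 0, 0]], [[2, 0, 0], [0, 0, 0]], [[2, 0, 0], [0, 0, 0]]]'

```text
t: 12.07
ee_pos: [606.9, -82.8, 4.6]
orientation: [-3.137, -0.16, 0.015]
ft_force: [-16.0, -3.1, 12.6]
width: 59.6
grasp_force: 8.0
```

Request:
servo_tool --deltas '[[[-2, 0, 0], [0, 0, 0]], [[-6, 0, 0], [0, 0, 0]], [[-16, 0, 0], [0, 0, 0]], [[-36, 0, 0], [0, 0, 0]], [[-66, 0, 0], [0, 0, 0]]]'

```text
t: 12.48
ee_pos: [548.1, -89.5, 5.3]
orientation: [3.136, 0.161, 0.008]
ft_force: [-0.2, 0.0, -0.1]
width: 59.6
grasp_force: 0.0
```

Request:
servo_tool --deltas '[[[-25, 0, -20], [0, 0, 0]], [[-50, 0, -50], [0, 0, 0]], [[-75, 0, -80], [0, 0, 0]], [[-90, 0, -110], [0, 0, 0]], [[-90, 0, -120], [0, 0, 0]]]'

```text
t: 12.9
ee_pos: [454.8, -98.7, 127.6]
orientation: [3.137, 0.159, 0.004]
ft_force: [0.9, 0.2, -0.2]
width: 59.7
grasp_force: 0.0
```

```bash
python3 pos.py; python3 - <<'E'
from h import *
p=get_image("top");W=world(p);x,y,z=W[...,0],W[...,1],W[...,2]
m=(z>4)&(z<12)&(x>590)&(x<720)&(y>-160)&(y<-10)
b=cv2.minAreaRect(W[m][:,:2].astype(np.float32));print(b)
q=W[(z>71)&(z<80)&(x>600)&(x<720)&(abs(y+86)<50)];print("rim",q.mean(0),cv2.minEnclosingCircle(q[:,:2].astype(np.float32)))
# near plate edge line
e=[]
for yy in range(-120,-50,5):
    g=x[m&(abs(y-yy)<3)]
    if len(g):e.append((yy,g.min(),g.max()))
e=np.array(e);print(np.polyfit(e[:,0],e[:,1],1),(e[:,2]-(700.2-.1035*e[:,0])).round(1))
for n in ("tin","magnet","hammer"):
    r=finder.silhouettes(n,p)[0];w=W[r["mask"]];w=w[~np.isnan(w[:,0])];print(n,np.median(w,0).round())
cv2.imwrite("pics/f.png",p["frame"][60:400,200:620])
E
```

```text
12.9 [454.8 -98.7 127.6] [ 0.9  0.2 -0.2]
3 14 1017 s 154.5 229.9 [ 656.3 -102.     8.2]
14 40 414 s 189.4 225.9 [677.7 -92.8  27. ]
40 66 649 s 185.8 225.8 [668.6 -87.   54.3]
66 95 326 s 185.5 225.7 [667.7 -86.5  71.1]
((652.6902465820312, -86.562744140625), (66.94866943359375, 89.66180419921875), 5.5585198402404785) plate z slope [ 3.06867472e-02  3.61812196e-03 -1.15304604e+01]
((663.2142333984375, -83.0622329711914), (147.8340606689453, 112.37262725830078), 88.1318359375)
rim [663.4722352  -83.96794114  73.96809337] ((664.0306396484375, -84.08659362792969), 21.252235412597656)
[1.86805493e-02 6.19148444e+02] [ 0.7  0.5  0.2  0.1  1.   0.3  0.9  0.2  1.1 11.7 12.2 13.1 13.4 13.6]
tin [ 674. -296.   60.]
magnet [ 519. -342.   17.]
hammer [553. 139.  17.]
```

View pics/f.png

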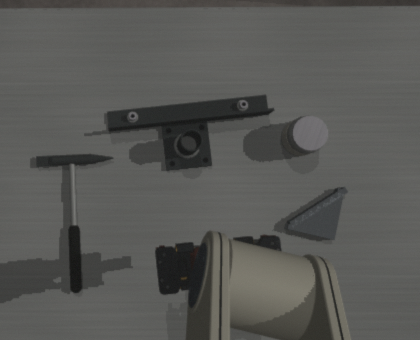

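The top view shows the plate flush against the stop at (187,140). Its centre measures 45.0 mm from the face, the pipe is vertical, the tin, magnet and hammer haven't moved, and the arm is clear.

```bash
python3 -c "
from workcell import close_job
print(close_job())"
```

```text
the job is handed in; nothing more can be done
None
```

The stub was tipped up, eased down onto its base plate and pushed flush and square against the stop; my last check put its centre 45 mm from the face with the tin, magnet and hammer still in place, and the job is handed in (no verdict was returned).

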